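# Fill the vial tray and hold the storage box open

## Task

Stand the two loose sample vials from the mat upright in the two empty cells of the small grey tray, one vial to a cell, and leave the vial that is already there in its place. Then take the lid of the metal storage box by its grip, raise it half way, to 45 degrees, and finish while holding it still there with the gripper, so that a colleague can put the filled tray in; the lid falls shut if it is let go. Keep the vials upright on the way, and leave the tray and everything else on the table where it stands.

Things in the scene. Friction and masses are not known exactly. Their poses are not given: they have to be found in the camera images.
- vial_a: closed glass sample vial with screw cap, standing upright: 21 mm diameter, 51 mm tall, about 30 g (varies); origin at the centre of its base, z up through the cap. Two of the three vials stand on the thin bench mat, the third is already in the tray; which ones varies
- vial_b: closed glass sample vial with screw cap, standing upright: 21 mm diameter, 51 mm tall, about 30 g (varies); origin at the centre of its base, z up through the cap. Two of the three vials stand on the thin bench mat, the third is already in the tray; which ones varies
- vial_c: closed glass sample vial with screw cap, standing upright: 21 mm diameter, 51 mm tall, about 30 g (varies); origin at the centre of its base, z up through the cap. Two of the three vials stand on the thin bench mat, the third is already in the tray; which ones varies
- vial_tray: loose dark grey plastic tray, 38 mm (x) x 106 mm (y) x 29 mm tall, about 0.5 kg, open on top, three square cells in a row along its y; cells 30 x 30 mm inside, 34 mm apart centre to centre, walls 4 mm, inner floor 3 mm above the underside, walls 26 mm tall above that floor (25 mm of a standing vial shows above them). Origin at the centre of the underside
- cell_0 (a point): centre of the inner floor of tray cell 0 (end cell at the tray -y end; a vial already stands in it), where the centre of a vial's base belongs; axes as the tray's
- cell_1 (a point): centre of the inner floor of tray cell 1 (middle cell, empty), where the centre of a vial's base belongs; axes as the tray's
- cell_2 (a point): centre of the inner floor of tray cell 2 (end cell at the tray +y end, empty), where the centre of a vial's base belongs; axes as the tray's
- bench_mat: thin black rubber mat, fixed, 90 mm (x) x 200 mm (y) x 3 mm thick, on which the two loose vials stand; origin at the centre of its underside; they stand side by side along its y, at least 60 mm apart
- storage_box: open-topped aluminium box, fixed to the table, 160 mm (its x) x 180 mm (its y) x 75 mm tall; origin at the centre of its underside; its front looks along its -x, towards the robot, the lid's hinge is on the far (+x) side
- box_lid (a joint): angle of the box's lid in rad: 0 shut, grows as it opens upward, 1.4 at the stop. The lid is a 160 x 180 x 6 mm aluminium plate of about 0.25 kg (varies) that turns freely and falls shut from any angle when let go
- lid_hinge (a point): point on the hinge line, in the middle of the box's far rim, 75 mm above the table; turns with the lid: x points from the front edge to the hinge along the lid plate, y is the hinge axis, z is normal to the plate, up when shut. The lid opens by turning about +y (right-hand rule), so its front edge rises
- lid_grip (a point): centre of the lid's grip: a black roller along y, 22 mm in diameter and 22 mm long, on a steel neck (10 x 12 mm), centre 36 mm above the lid plate's top; in the lid's axes 140 mm towards the front from the hinge point and 42 mm above it. Pinched on its flat ends (along y) it can turn between the fingers as the lid swings. Axes as lid_hinge
- stopwatch: bystander: round black stopwatch lying flat, 61 x 69 x 18 mm; origin at the centre of its underside; to be left alone
- beaker: bystander: small empty glass beaker, 52 mm across, 46 mm tall; origin at the centre of its underside; to be left alone
- tape_roll: bystander: roll of brown tape lying flat, 96 mm across, 48 mm tall; origin at the centre of its underside; to be left alone
- pen_pot: bystander: pot full of pens, 100 mm across, 163 mm tall; origin at the centre of its underside; to be left alone
- marker: bystander: marker pen lying on the table, 18 mm thick, 126 mm long along its y; origin at the centre of its underside; to be left alone
- foam_pad: bystander: white foam pad, 64 x 112 x 26 mm; origin at the centre of its underside; to be left alone
- grey_controller: obstacle: fixed grey instrument box between the tray and the mat, 235 mm (x) x 310 mm (y), top 150 mm above the table; origin under it, about the centre of its footprint
- binder_0: obstacle: fixed black ring binder standing on edge behind the tray, 285 mm (x) x 75 mm (y) x 320 mm tall; origin at the centre of its underside

How it is judged:
By the outcome, as a careful person would: the job done as asked, in the order asked, and still so for the second after the job is handed in, while the arm keeps its last pose, push and grip.
It also fails if it takes over 72 s, if anything falls off the work surface, if the arm or the gripper's body presses on something with over 40 N, if the wrist force passes 120 N, or if a joint passes its speed limit or range.

## Robot

A 7-joint arm with a two-finger parallel gripper is mounted at the origin on a cart in front of the work surface, level with it; the furniture and walls round the work are solid. World frame = base frame: x ahead of the robot, y to its left, z up, the work surface at z = 0. Lengths are in m, angles in rad, forces in N, time in s.
With the tool pointing down it reaches from about 0.35 to 0.9 m from the base axis. Payload 8.1 kg.
Tool frame: the origin (TCP) lies at the very end of the fingers, on their centre line; the grasp point (between the pads) lies 19 mm behind it; z points along the fingers, y is the line along which they close (so a half turn about z gives the same grasp; the last joint's range is limited). The gripper opens to 92 mm and grips with 3 to 60 N. Pads are 19 mm wide; open, the fingers measure 130 mm over their backs; the gripper's body (75 mm by 190 mm) begins 47 mm behind the grasp point.
Start: joints at [-1.284, 0.434, 0.025, 1.573, -0.012, 1.134, -0.075], TCP at [0.238, 0.578, 0.227] pointing down, gripper open.
Joint ranges: [-2.62, 2.62], [-0.44, 2.09], [-1.27, 1.32], [0.08, 2.57], [-1.32, 4.46], [0.12, 2], [-2.74, 2.74]. Speed limits (rad/s): [2.22, 2.22, 3.01, 3.01, 3.14, 3.14, 3.14].

## Interface

Orientations are given as a unit quaternion [x, y, z, w].
In Python, from rig import read_state, snapshot, close_job gives the robot as it stands.
- The arm moves only by the tool move_arm, never from a script. Its argument "plan" is one flat list of numbers, 6 for each row, row after row: the shift along the tool's x, y, z in cm, then the turn, a rotation vector about the tool's x, y, z in rad. In form: [tx, ty, tz, ax, ay, az, tx, ty, tz, ax, ay, az, ...]. A call has 1 to 5 rows; each row is the pose to reach, as a shift and turn from the pose commanded when the call began, along the tool's axes at that moment; what a row does not reach only later rows make up. A row lasts 1/8 s, in which the tool goes at most 62.5 mm and 10.7 degrees, less where a joint would pass 70% of its speed; a pose out of reach is approached as far as the arm can. A call with a gripper value outside its range is refused whole. "gripper" is the opening, from 0 (shut) to 1 (fully open), set as the call begins (left out, the last holds). The fingers move at their own pace and stop on an object; the grip force is fixed at half the most. Time passes only in rows, so rows that repeat a pose let the fingers close. It gives the time, the measured TCP pose, the force, the opening and the grip force at its end, in the units of the state.
- read_state(): the state, without advancing time (a new reading comes with each control period).
- snapshot(name): name is "scene" or "top" or "wrist"; returns a dict with "frame" (384x512x3 uint8, red, green, blue), "range_z" (384x512 float32, m along the optical axis (not along the pixel's ray), 0 where there is no reading), "intrinsics" (3x3 intrinsics, pixels), "k1" (the pictures are not rectified: a ray, as slopes to the right and down, at radius r is drawn at 1 + k1 r^2 times it, then the intrinsics apply), "extrinsics" (4x4, takes a point from camera to world coordinates); the wrist camera has in their place "mount" (4x4, takes a point from camera to tool coordinates, whose origin is the TCP and whose axes are the flange's). Camera axes: x right, y down, z forward; pixel columns grow to the right and rows downward; lengths in m; the calibration is good to about 2 mm. A picture is of the moment at which its call begins: read the wrist's pose just before it.
- close_job(): hands the job in; it is judged then, once.
The state is a dict: "clock": time; "joints": joint angles; "joint_velocities": joint speeds; "tau": joint torques, N m; "tcp_pos": TCP position; "ee_rot": TCP orientation; "contact_force": force on the tool from outside, world axes, zero at the start; "moment": the same for the moment, N m; "width": opening from 0.0 (shut) to 1.0 (fully open); "grasp_force": force on a finger pad.
Only numpy, scipy, OpenCV 4.12 (cv2) and the standard library are available. Lean on these libraries where they do the work, as an engineer would, in place of code of your own. Each camera call takes 0.05 s, during which the arm holds its last target. There are 200 camera calls.

## Working session

There is one attempt and no reset: what is moved stays moved. The work goes in short steps, Python scripts to look and compute and a tool call to move; the robot and the scene stay as the last step left them, time stands still between calls to the robot, and variables do not carry over. Pictures are saved under pics/ and viewed, at most 10 in all, crops included, and the job is handed in when it is done.

Besides the shell and the picture viewer there is one more tool, called after "Emit:" by a JSON object that holds its "api" and its "payload", one argument or row to a line. move_arm: Moves the arm, as the interface text tells. Its arguments: {"type":"object","properties":{"plan":{"type":"array","items":{"type":"number"}},"gripper":{"type":"number"}},"required":["plan"]}

```bash
mkdir -p pics; cat > h.py <<'E'
import numpy as np, cv2
from rig import read_state, snapshot
from scipy.spatial.transform import Rotation as R
def ext(s,st=None):
    if 'extrinsics' in s: return np.array(s['extrinsics'])
    T=np.eye(4);T[:3,:3]=R.from_quat(st['ee_rot']).as_matrix();T[:3,3]=st['tcp_pos']
    return T@np.array(s['mount'])
def slopes(s,uv):
    K=np.array(s['intrinsics']);d=(np.asarray(uv,float).reshape(-1,2)-K[:2,2])/[K[0,0],K[1,1]]
    x=d.copy()
    for _ in range(20): x=d/(1+s['k1']*(x**2).sum(1,keepdims=True))
    return x
def onplane(s,uv,z,st=None):
    T=ext(s,st);x=slopes(s,uv);r=np.c_[x,np.ones(len(x))]@T[:3,:3].T
    return T[:3,3]+r*((z-T[2,3])/r[:,2])[:,None]
def cloud(s,st=None):
    h,w=s['range_z'].shape;v,u=np.mgrid[:h,:w];x=slopes(s,np.c_[u.ravel(),v.ravel()])
    z=s['range_z'].ravel()[:,None];T=ext(s,st)
    P=(np.c_[x,np.ones(len(x))]*z)@T[:3,:3].T+T[:3,3];P[z[:,0]==0]=np.nan
    return P.reshape(h,w,3)
def save(s,n): cv2.imwrite('pics/'+n+'.png',s['frame'][:,:,::-1])
E
python3 - <<'E'
from h import *
st=read_state();print(st)
for n in('scene','top','wrist'):
    s=snapshot(n);save(s,n+'0');np.save(n+'0.npy',s,allow_pickle=True)
    print(n,np.round(ext(s,st),3).tolist(),s['intrinsics'],s['k1'])
a=[cv2.imread(f'pics/{n}0.png') for n in('scene','top')]
E
```

```text
{'clock': 0.0, 'joints': array([-1.28356287,  0.43519958,  0.02497068,  1.57412601, -0.01160769,
        1.13395974, -0.07509876]), 'joint_velocities': array([-0.00072995,  0.00048206,  0.00129538, -0.00172132, -0.00042827,
       -0.00107235,  0.0017759 ]), 'tau': array([-5.65109385e-04, -6.67827201e+01,  9.84249003e-01, -3.14460039e+01,
       -6.06480846e-02,  4.27859975e-02,  1.77134852e-04]), 'tcp_pos': array([0.237376  , 0.57761201, 0.22594828]), 'ee_rot': array([ 1.93719142e-01,  9.81056724e-01, -7.69192586e-04, -8.43151224e-05]), 'contact_force': array([1.11463767, 1.00152873, 0.63302536]), 'moment': array([-0.05958121, -0.01496069, -0.0001196 ]), 'grasp_force': 0.0, 'width': 1.003015283215335}
scene [[-0.911, 0.269, -0.313, 0.924], [0.412, 0.618, -0.669, 0.785], [0.013, -0.739, -0.674, 0.932], [0.0, 0.0, 0.0, 1.0]] [[386.65190216   0.         248.63307273]
 [  0.         386.65190216 193.44071326]
 [  0.           0.           1.        ]] -0.03167827604298138
top [[0.009, -0.996, 0.092, 0.359], [-1.0, -0.008, 0.01, -0.093], [-0.009, -0.092, -0.996, 1.833], [0.0, 0.0, 0.0, 1.0]] [[408.97671716   0.         253.31417621]
 [  0.         408.97671716 191.10137011]
 [  0.           0.           1.        ]] -0.13054206578176344
wrist [[0.38, 0.884, 0.272, 0.164], [0.925, -0.363, -0.113, 0.609], [-0.001, 0.295, -0.956, 0.383], [0.0, 0.0, 0.0, 1.0]] [[322.36265275   0.         255.238777  ]
 [  0.         322.36265275 195.33023753]
 [  0.           0.           1.        ]] 0.01544376324149245
```

View pics/top0.png

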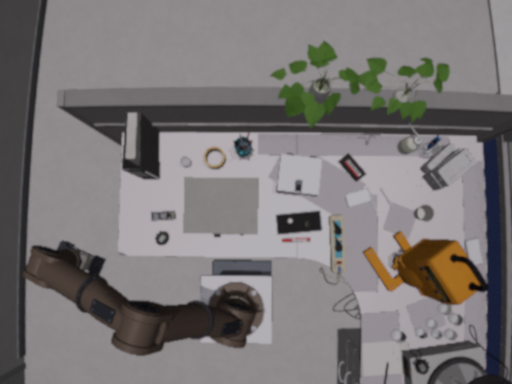

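View pics/scene0.png

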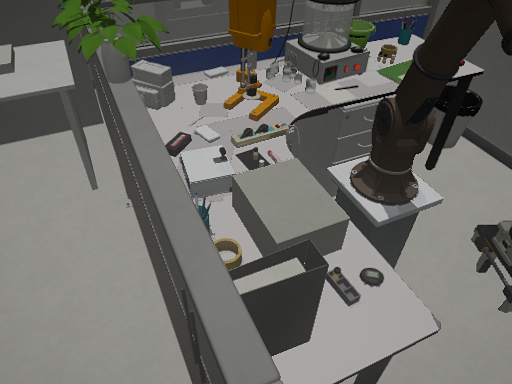

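The top view shows the tray at about (163,216), the controller at (222,205), the mat at (299,222) with two vials, the box at (300,175) with its grip near (298,186), and the marker at (295,240). I'll measure these coarsely and refine with the wrist camera.

```bash
python3 - <<'E'
from h import *
s=np.load('top0.npy',allow_pickle=True).item();C=cloud(s)
f=s['frame'];g=cv2.cvtColor(f,cv2.COLOR_RGB2GRAY)
c1=cv2.resize(f[200:250,140:185],None,fx=8,fy=8,interpolation=cv2.INTER_CUBIC)
c2=cv2.resize(f[150:250,270:325],None,fx=4,fy=4,interpolation=cv2.INTER_CUBIC)
cv2.imwrite('pics/crop0.png',np.hstack([c1,c2])[:,:,::-1])
for n,(u0,u1,v0,v1,zlo,zhi,z) in dict(tray=(148,180,208,224,.012,.045,.029),mat=(274,325,210,236,-.01,.01,.003),vials=(274,325,210,236,.03,.07,.054),box=(272,326,150,200,.06,.1,.08),grip=(272,326,150,200,.1,.14,.123),ctrl=(178,264,172,240,.13,.16,.15),binder=(120,165,105,180,.2,.4,.32)).items():
    Z=C[v0:v1,u0:u1,2];m=((Z>zlo)&(Z<zhi)).astype('u1')
    k,L,S,ce=cv2.connectedComponentsWithStats(m)
    for i in range(1,k):
        if S[i,4]<5: continue
        vu=np.argwhere(L==i)[:,::-1]+[u0,v0]
        P=onplane(s,vu,z);r=cv2.minAreaRect(P[:,:2].astype('f4')*1000)
        print(n,S[i,4],np.round(r[0]),np.round(r[1]),round(r[2],1),'z',np.round(np.nanmedian(Z[L==i]),3))
E
```

```text
tray 109 [417. 328.] [ 39. 105.] 4.7 z 0.027
mat 1209 [ 389. -281.] [112. 225.] 0.3 z 0.002
vials 20 [ 394. -236.] [17. 17.] 0.4 z 0.052
vials 15 [ 383. -316.] [12. 19.] 45.0 z 0.053
box 1555 [ 598. -275.] [181. 172.] 83.6 z 0.082
grip 26 [ 535. -266.] [17. 21.] 0.5 z 0.126
ctrl 4169 [453.  59.] [310. 234.] 89.5 z 0.15
binder 1841 [693. 354.] [259. 176.] 0.2 z 0.302
```

View pics/crop0.png

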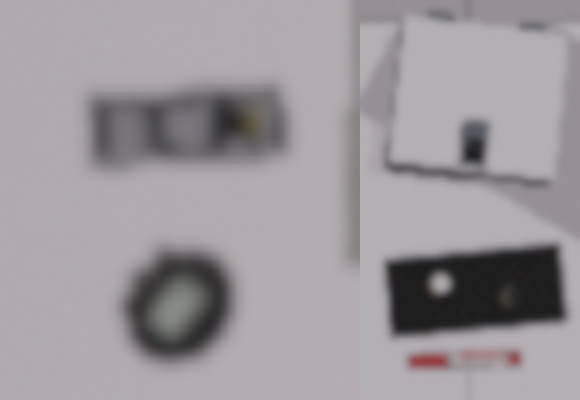

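Sizes and heights match the given ones: the tray is 39x105 at z 0.027, the vials are at z 0.052, and the controller is 310x234 at z 0.15. In the crop the -y cell of the tray is the filled one, and both vials on the mat and the marker in front of it are visible. Next is a helper that turns a world target into tool-axis rows.

```bash
cat >> h.py <<'E'
def go(x,y,z,phi):
    "shift (cm, tool axes) and rotvec to a downward pose whose closing line points at phi deg"
    st=read_state();R0=R.from_quat(st['ee_rot']);c,s=np.cos(np.radians(phi)),np.sin(np.radians(phi))
    Rt=R.from_matrix(np.array([[-s,c,0],[c,s,0],[0,0,-1.]]).T) if 0 else R.from_matrix(np.array([[-s,c,0],[c,s,0],[0,0,-1.]]))
    Y=np.array([c,s,0]);Z=np.array([0,0,-1.]);X=np.cross(Y,Z);Rt=R.from_matrix(np.c_[X,Y,Z])
    d=R0.inv().apply(np.array([x,y,z])-st['tcp_pos'])*100
    print('t',round(st['clock'],2),'shift',np.round(d,2),'rot',np.round((R0.inv()*Rt).as_rotvec(),3))
E
sed -i '/ if 0 else /d' h.py
python3 -c "
from h import *
go(.36,.45,.26,35);go(.417,.36,.26,4.7)"
```

```text
t 0.15 shift [-16.2   -7.16  -3.37] rot [-0.001  0.     0.57 ]
t 0.15 shift [-24.89 -13.32  -3.37] rot [-1.000e-03  1.000e-03  1.099e+00]
```

Emit:
{"api": "move_arm", "payload": {
  "plan": [-5,-2,-3.4,0,0,0.18,-10.5,-5,-3.4,0,0,0.36,-16,-8,-3.4,0,0,0.54,-21,-11,-3.4,0,0,0.72,-24,-13,-3.4,0,0,0.9],
  "gripper": 0.6
}}

```text
clock: 0.78
tcp_pos: [0.4121, 0.3634, 0.2608]
ee_rot: [0.605, 0.796, -0.0, 0.0]
contact_force: [-0.1, 1.1, 1.2]
width: 0.601
grasp_force: 0.0
```

```bash
python3 -c "
from h import *
go(.417,.36,.26,4.7)"
```

```text
t 0.78 shift [-0.46  0.38  0.08] rot [0.    0.001 0.189]
```

Emit:
{"api": "move_arm", "payload": {
  "plan": [-0.5,0.4,0,0,0,0.1,-0.5,0.4,0,0,0,0.19,-0.5,0.4,0,0,0,0.19,-0.5,0.4,0,0,0,0.19]
}}

```text
clock: 1.27
tcp_pos: [0.4151, 0.3631, 0.2606]
ee_rot: [0.673, 0.739, -0.0, 0.0]
contact_force: [0.6, -0.6, 0.2]
width: 0.606
grasp_force: 0.0
```

```bash
python3 - <<'E'
from h import *
st=read_state();s=snapshot('wrist');np.save('w1.npy',s,allow_pickle=True);np.save('w1s.npy',st,allow_pickle=True)
save(s,'w1');C=cloud(s,st);Z=C[:,:,2]
m=((Z>.024)&(Z<.034)).astype('u1');k,L,S,ce=cv2.connectedComponentsWithStats(m)
for i in range(1,k):
    if S[i,4]<200: continue
    vu=np.argwhere(L==i)[:,::-1];P=onplane(s,vu,.029,st);r=cv2.minAreaRect(P[:,:2].astype('f4')*1000)
    print(S[i],np.round(r[0],1),np.round(r[1],1),round(r[2],1),np.nanmedian(Z[L==i]))
m=((Z>.046)&(Z<.062)).astype('u1');k,L,S,ce=cv2.connectedComponentsWithStats(m)
for i in range(1,k):
    if S[i,4]<100: continue
    vu=np.argwhere(L==i)[:,::-1];P=onplane(s,vu,.054,st);print('cap',S[i],cv2.minEnclosingCircle(P[:,:2].astype('f4')*1000),np.nanmedian(Z[L==i]))
print(st['tcp_pos'],st['ee_rot'])
E
```

```text
[384 124  16  61 213] [578.2 390.3] [ 5.3 73.5] 0.8 0.02895961935267899
[238 147  32  81 851] [416.  332.3] [ 37.6 104.8] 4.4 0.028147249426864862
[205 266 104  13 400] [431.9 215.4] [141.    6.7] 0.0 0.029102338659679844
cap [390 125  25  67 429] ((580.082275390625, 389.94854736328125), 37.98402786254883) 0.054625001956470354
cap [244 213  16  16 199] ((417.6152038574219, 298.96453857421875), 10.108965873718262) 0.053272880549588064
cap [202 274  46   5 120] ((390.05108642578125, 217.259521484375), 28.839014053344727) 0.04925116259728182
[0.41510128 0.36305084 0.26060175] [ 6.73342091e-01  7.39331055e-01 -1.40122880e-04  2.21290209e-06]
```

View pics/w1.png

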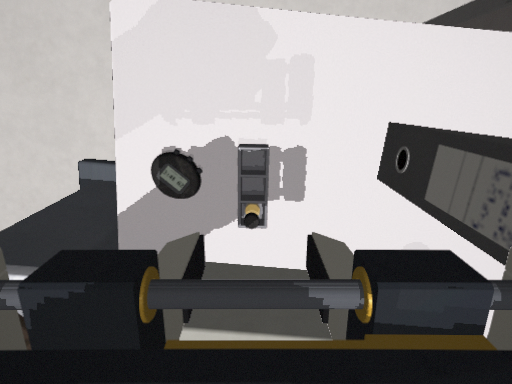

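The tray shows at u 238–270, v 147–228, with the capped vial at (252,213) in the near (-y) cell; stopwatch and binder are clear of it. The tray measures 37.6x104.8 mm with its centre at (416.0, 332.3) and yaw 4.4°. I'm going over to the mat now.

```bash
python3 -c "
from h import *
go(.39,-.245,.26,0);go(.44,.06,.26,0)"
```

```text
t 1.32 shift [-60.32  -8.15   0.07] rot [-0.     0.     0.093]
t 1.32 shift [-30.41  -0.34   0.07] rot [-0.     0.     0.093]
```

Emit:
{"api": "move_arm", "payload": {
  "plan": [-6,0,0,0,0,0.02,-12,0,0,0,0,0.04,-18,0,0,0,0,0.06,-24,0,0,0,0,0.08,-30.4,-0.4,0,0,0,0.093]
}}

```text
clock: 1.95
tcp_pos: [0.439, 0.0598, 0.261]
ee_rot: [0.707, 0.707, 0.0, 0.0]
contact_force: [0.9, -0.3, 0.4]
width: 0.603
grasp_force: 0.0
```

Emit:
{"api": "move_arm", "payload": {
  "plan": [-6,-1,0,0,0,0,-12,-2,0,0,0,0,-18,-3,0,0,0,0,-24,-4,0,0,0,0,-30,-5,0,0,0,0]
}}

```text
clock: 2.58
tcp_pos: [0.3879, -0.24, 0.2611]
ee_rot: [0.707, 0.707, 0.001, 0.0]
contact_force: [0.9, -0.1, -0.0]
width: 0.601
grasp_force: 0.0
```

```bash
python3 -c "
from h import *
go(.39,-.245,.26,0)"
```

```text
t 2.58 shift [-0.5   0.21  0.11] rot [ 0.001 -0.     0.   ]
```

Emit:
{"api": "move_arm", "payload": {
  "plan": [-0.5,0,0,0,0,0,-0.5,0,0,0,0,0]
}}

```text
clock: 2.82
tcp_pos: [0.3883, -0.2432, 0.2606]
ee_rot: [0.708, 0.706, -0.0, -0.0]
contact_force: [-0.0, 1.2, 0.6]
width: 0.601
grasp_force: 0.0
```

```bash
python3 - <<'E'
from h import *
st=read_state();s=snapshot('wrist');np.save('w2.npy',s,allow_pickle=True);np.save('w2s.npy',st,allow_pickle=True)
save(s,'w2');C=cloud(s,st);Z=C[:,:,2]
for lo,hi,z,a in((.046,.062,.054,100),(.075,.09,.081,1000),(.115,.14,.134,80)):
  m=((Z>lo)&(Z<hi)).astype('u1');k,L,S,ce=cv2.connectedComponentsWithStats(m)
  for i in range(1,k):
    if S[i,4]<a: continue
    vu=np.argwhere(L==i)[:,::-1];P=onplane(s,vu,z,st)[:,:2].astype('f4')*1000;r=cv2.minAreaRect(P)
    print(z,S[i],'circ',np.round(cv2.minEnclosingCircle(P)[0],1),round(cv2.minEnclosingCircle(P)[1],1),'rect',np.round(r[0],1),np.round(r[1],1),round(r[2],1),np.round(np.nanmedian(C[L==i],0),4))
print(st['tcp_pos'])
E
```

```text
0.054 [204  21 237   6 755] circ [456.3 -92.3] 118.7 rect [456.3 -94.4] [237.4   4.1] 0.1 [ 0.4523 -0.0941  0.0547]
0.054 [350 107  35 147 762] circ [ 520.  -262.7] 88.3 rect [ 517.8 -262.4] [176.6   7. ] 83.9 [ 0.5188 -0.253   0.0542]
0.054 [254 152  17  17 222] circ [ 397.  -232.7] 9.9 rect [ 396.8 -232.8] [18.5 18.3] 89.9 [ 0.3969 -0.2329  0.0534]
0.054 [244 217  16  16 198] circ [ 383.7 -312.4] 10.2 rect [ 384.4 -312.1] [19.7 18.2] 89.3 [ 0.3838 -0.3129  0.0532]
0.054 [217 309  35  18 428] circ [ 360.9 -440. ] 23.4 rect [ 360.4 -445.7] [26.8 45.4] 89.9 [ 0.3575 -0.4428  0.0538]
0.081 [  359   107   153   172 18755] circ [ 595.8 -271.5] 119.5 rect [ 598.1 -271.7] [179.  167.3] 83.5 [ 0.5945 -0.2557  0.081 ]
0.134 [ 189    0  307   11 2456] circ [455.8 -93.6] 117.7 rect [455.9 -95.7] [235.4   6.4] 0.1 [ 0.4566 -0.0943  0.1284]
0.134 [393 194  28  25 560] circ [ 529.2 -261.1] 14.8 rect [ 529.2 -261.1] [23.6 22.4] 83.7 [ 0.5334 -0.2639  0.1255]
[ 0.38828982 -0.24324383  0.26060188]
```

View pics/w2.png

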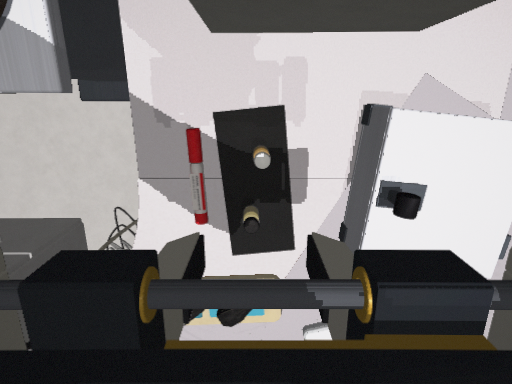

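Both vials are clear on the mat: white cap at (262,158), black cap at (252,224), with the lid grip at (406,205). Both caps measure z≈0.053, which fits. I'll pick the white-capped one first.

```bash
python3 -c "
from h import *
go(.397,-.2328,.1,0);go(.397,-.2328,.032,0)"
```

```text
t 2.88 shift [ 0.95  0.85 16.05] rot [-0.    -0.001 -0.   ]
t 2.88 shift [ 0.94  0.85 22.85] rot [-0.    -0.001 -0.   ]
```

Emit:
{"api": "move_arm", "payload": {
  "plan": [0.95,0.85,4,0,0,0,0.95,0.85,8,0,0,0,0.95,0.85,12,0,0,0,0.95,0.85,16,0,0,0,0.95,0.85,16,0,0,0]
}}

```text
clock: 3.5
tcp_pos: [0.3955, -0.2314, 0.0989]
ee_rot: [0.707, 0.707, -0.001, -0.003]
contact_force: [0.6, -0.6, 0.9]
width: 0.6
grasp_force: 0.0
```

```bash
python3 - <<'E'
from h import *
st=read_state();s=snapshot('wrist');save(s,'w3');C=cloud(s,st);Z=C[:,:,2]
m=((Z>.046)&(Z<.062)).astype('u1');k,L,S,ce=cv2.connectedComponentsWithStats(m)
for i in range(1,k):
    if S[i,4]<100: continue
    vu=np.argwhere(L==i)[:,::-1];P=onplane(s,vu,.054,st)[:,:2].astype('f4')*1000
    print(S[i],cv2.minEnclosingCircle(P))
go(.397,-.2328,.032,0)
E
```

```text
[ 427  134   85  116 1898] ((533.79833984375, -213.66851806640625), 41.997657775878906)
[243 208  28  29 636] ((396.3380432128906, -231.9622344970703), 10.366455078125)
[227 309  25  25 523] ((383.9621276855469, -310.7839660644531), 11.207913398742676)
t 3.55 shift [-0.04  0.06  6.85] rot [-0.002 -0.001 -0.   ]
```

View pics/w3.png

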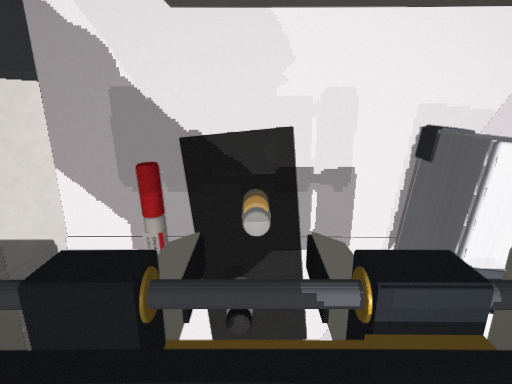

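The cap at (256,222) lies between the fingers and measures (396.3, -232.0), which agrees with the last reading. I'll descend and close.

Emit:
{"api": "move_arm", "payload": {
  "plan": [0,0,3.5,0,0,0,0,0,6,0,0,0,0,0,6.8,0,0,0,0,0,6.8,0,0,0]
}}

```text
clock: 4.05
tcp_pos: [0.3977, -0.2339, 0.0337]
ee_rot: [0.708, 0.707, 0.0, 0.0]
contact_force: [-0.9, 0.5, 0.4]
width: 0.6
grasp_force: 0.0
```

Emit:
{"api": "move_arm", "payload": {
  "plan": [0,0,0,0,0,0,0,0,0,0,0,0,0,0,0,0,0,0,0,0,0,0,0,0],
  "gripper": 0
}}

```text
clock: 4.55
tcp_pos: [0.3968, -0.2339, 0.0329]
ee_rot: [0.708, 0.706, 0.0, 0.0]
contact_force: [0.6, 0.6, -0.1]
width: 0.22
grasp_force: 23.1
```

Emit:
{"api": "move_arm", "payload": {
  "plan": [0,0,-2,0,0,0,0,0,-6,0,0,0,0,0,-12,0,0,0,0,0,-17,0,0,0,0,0,-21,0,0,0]
}}

```text
clock: 5.18
tcp_pos: [0.3967, -0.2341, 0.2447]
ee_rot: [0.708, 0.706, 0.0, 0.0]
contact_force: [1.0, 0.3, -0.4]
width: 0.212
grasp_force: 29.8
```

Emit:
{"api": "move_arm", "payload": {
  "plan": [3,1,-1,0,0,-0.02,8,2,-1,0,0,-0.04,13.5,3,-1,0,0,-0.06,19,4,-1,0,0,-0.08,24.5,4,-1,0,0,-0.08]
}}

```text
clock: 5.8
tcp_pos: [0.4375, 0.0128, 0.2528]
ee_rot: [0.679, 0.734, 0.0, 0.0]
contact_force: [0.5, 0.0, -0.7]
width: 0.21
grasp_force: 29.8
```

```bash
python3 -c "
from h import *
print(read_state()['tcp_pos'],read_state()['grasp_force']);go(.4135,.365,.255,4.4)"
```

```text
[0.43749739 0.01277145 0.2528457 ] 29.83144316887774
t 5.8 shift [35.3   0.35 -0.22] rot [0.001 0.    0.001]
```

Emit:
{"api": "move_arm", "payload": {
  "plan": [5.5,0,0,0,0,0,11,0,0,0,0,0,17,0.3,0,0,0,0,23,0.3,0,0,0,0,29,0.3,0,0,0,0]
}}

```text
clock: 6.42
tcp_pos: [0.4173, 0.302, 0.2527]
ee_rot: [0.679, 0.734, 0.0, -0.0]
contact_force: [1.3, 0.3, -0.0]
width: 0.207
grasp_force: 29.8
```

Emit:
{"api": "move_arm", "payload": {
  "plan": [4,0,0,0,0,0,6.3,0,0,0,0,0,6.3,0,4,0,0,0,6.3,0,8,0,0,0,6.3,0,12,0,0,0]
}}

```text
clock: 7.05
tcp_pos: [0.4133, 0.362, 0.1318]
ee_rot: [0.68, 0.734, 0.0, 0.0]
contact_force: [0.2, 0.7, -0.3]
width: 0.208
grasp_force: 29.8
```

Emit:
{"api": "move_arm", "payload": {
  "plan": [0,0,1,0,0,0,0,0,1,0,0,0]
}}

```text
clock: 7.3
tcp_pos: [0.4133, 0.3625, 0.1231]
ee_rot: [0.679, 0.734, -0.0, 0.0]
contact_force: [-1.2, 0.9, 0.2]
width: 0.214
grasp_force: 29.8
```

```bash
python3 - <<'E'
from h import *
st=read_state();s=snapshot('wrist');save(s,'w4');C=cloud(s,st);Z=C[:,:,2];np.save('w4.npy',s,allow_pickle=True);np.save('w4s.npy',st,allow_pickle=True)
m=((Z>.022)&(Z<.034)).astype('u1');k,L,S,ce=cv2.connectedComponentsWithStats(m)
for i in range(1,k):
    if S[i,4]<200: continue
    vu=np.argwhere(L==i)[:,::-1];P=onplane(s,vu,.029,st);r=cv2.minAreaRect(P[:,:2].astype('f4')*1000)
    print(S[i],np.round(r[0],1),np.round(r[1],1),round(r[2],1))
print(st['tcp_pos']);go(.4135,.365,.0335,4.4)
E
```

```text
[447 132  35  95 914] [577.8 390.1] [ 9.8 77.1] 0.0
[ 231  171   47   72 1089] [414.  354.7] [37.7 62.1] 4.4
[0.41325289 0.36250994 0.12309529]
t 7.35 shift [ 0.18 -0.01  9.04] rot [ 0.001 -0.001  0.   ]
```

View pics/w4.png

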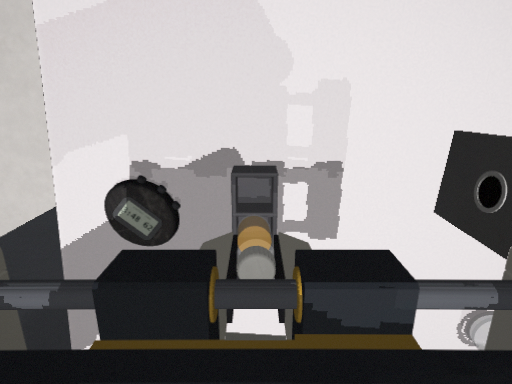

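The vial is held upright above cell 2. The tray's far edge at v≈171 agrees with the first measurement to within 0.6 mm. I'll lower it.

Emit:
{"api": "move_arm", "payload": {
  "plan": [0.25,0,3,0,0,0,0.25,0,5,0,0,0,0.25,0,7,0,0,0,0.25,0,8.5,0,0,0,0.25,0,8.9,0,0,0]
}}

```text
clock: 7.98
tcp_pos: [0.4128, 0.3658, 0.0339]
ee_rot: [0.679, 0.734, 0.0, -0.0]
contact_force: [0.3, -1.0, -0.7]
width: 0.212
grasp_force: 29.8
```

Emit:
{"api": "move_arm", "payload": {
  "plan": [0,0,0.1,0,0,0,0,0,0.1,0,0,0]
}}

```text
clock: 8.22
tcp_pos: [0.413, 0.366, 0.0334]
ee_rot: [0.679, 0.734, 0.001, -0.0]
contact_force: [-0.1, 0.4, -0.6]
width: 0.211
grasp_force: 29.8
```

Emit:
{"api": "move_arm", "payload": {
  "plan": [0,0,0,0,0,0,0,0,0,0,0,0,0,0,0,0,0,0],
  "gripper": 0.5
}}

```text
clock: 8.6
tcp_pos: [0.4127, 0.3657, 0.0329]
ee_rot: [0.679, 0.734, 0.0, -0.0]
contact_force: [-0.2, 0.5, -1.3]
width: 0.473
grasp_force: 0.0
```

Emit:
{"api": "move_arm", "payload": {
  "plan": [0,0,-2,0,0,0,0,0,-7,0,0,0,0,0,-13,0,0,0,0,0,-18,0,0,0,0,0,-22,0,0,0]
}}

```text
clock: 9.22
tcp_pos: [0.4128, 0.3657, 0.2551]
ee_rot: [0.679, 0.734, 0.001, -0.0]
contact_force: [-0.7, 1.0, -0.7]
width: 0.498
grasp_force: 0.0
```

```bash
python3 - <<'E'
from h import *
st=read_state();s=snapshot('wrist');save(s,'w5');C=cloud(s,st);Z=C[:,:,2]
for lo,hi,z,a in((.046,.062,.054,100),(.024,.034,.029,300)):
  m=((Z>lo)&(Z<hi)).astype('u1');k,L,S,ce=cv2.connectedComponentsWithStats(m)
  for i in range(1,k):
    if S[i,4]<a: continue
    vu=np.argwhere(L==i)[:,::-1];P=onplane(s,vu,z,st)[:,:2].astype('f4')*1000;r=cv2.minAreaRect(P)
    print(z,S[i],np.round(cv2.minEnclosingCircle(P)[0],1),'rect',np.round(r[0],1),np.round(r[1],1),round(r[2],1))
print(st['tcp_pos'])
go(.437,.0128,.26,4.4);go(.384,-.313,.26,4.4)
E
```

```text
0.054 [393 126  22  68 441] [579.8 389.7] rect [578.1 389.7] [ 9.5 76.1] 0.4
0.054 [247 161  17  17 224] [413.6 367.1] rect [413.6 367.1] [18.2 18.5] 4.4
0.054 [246 217  16  16 204] [417.2 299. ] rect [417.1 299.3] [18.  19.3] 4.4
0.029 [239 150  32  82 832] [415.7 332.3] rect [415.8 332.5] [ 37.8 104.7] 4.5
0.029 [212 271  89   8 306] [426.9 215.1] rect [426.9 215.6] [  7.1 118.7] 89.8
[0.41284602 0.36566002 0.25512854]
t 9.28 shift [-35.48  -0.51  -0.23] rot [ 0.006 -0.006  0.001]
t 9.28 shift [-67.55  -8.31  -0.46] rot [ 0.006 -0.006  0.001]
```

The first vial stands at (413.6, 367.1) in cell 2, within 1 mm of its centre, and the tray has not moved. Next is the second vial.

Emit:
{"api": "move_arm", "payload": {
  "plan": [-6,0,0,0,0,0,-12,0,-0.5,0,0,0,-18,0,-0.5,0,0,0,-24,0,-0.5,0,0,0,-30,0,-0.5,0,0,0]
}}

```text
clock: 9.9
tcp_pos: [0.4358, 0.0646, 0.2578]
ee_rot: [0.679, 0.734, 0.0, -0.0]
contact_force: [0.8, 0.6, -0.3]
width: 0.5
grasp_force: 0.0
```

Emit:
{"api": "move_arm", "payload": {
  "plan": [-6,-1,0,0,0,0,-12,-2.5,0,0,0,0,-18,-4,0,0,0,0,-24,-5.5,0,0,0,0,-30,-7,0,0,0,0]
}}

```text
clock: 10.52
tcp_pos: [0.389, -0.2396, 0.2579]
ee_rot: [0.679, 0.734, 0.001, 0.0]
contact_force: [1.6, -0.4, -0.1]
width: 0.502
grasp_force: 0.0
```

```bash
python3 -c "
from h import *
print(read_state()['tcp_pos']);go(.384,-.3125,.1,4.4)"
```

```text
[ 0.3889783  -0.23964248  0.25789087]
t 10.53 shift [-7.23 -1.09 15.78] rot [ 0.001 -0.     0.002]
```

Emit:
{"api": "move_arm", "payload": {
  "plan": [-4,-0.6,1,0,0,0,-7.2,-1.1,4,0,0,0,-7.2,-1.1,9,0,0,0,-7.2,-1.1,14,0,0,0,-7.2,-1.1,15.8,0,0,0]
}}

```text
clock: 11.15
tcp_pos: [0.3825, -0.3097, 0.097]
ee_rot: [0.679, 0.734, -0.001, -0.002]
contact_force: [0.3, 1.7, 0.2]
width: 0.502
grasp_force: 0.0
```

Emit:
{"api": "move_arm", "payload": {
  "plan": [0,0,0,0,0,0]
}}

```text
clock: 11.28
tcp_pos: [0.3831, -0.3102, 0.0986]
ee_rot: [0.679, 0.734, -0.001, -0.001]
contact_force: [0.8, 0.1, 0.3]
width: 0.498
grasp_force: 0.0
```

```bash
python3 - <<'E'
from h import *
st=read_state();s=snapshot('wrist');save(s,'w6');C=cloud(s,st);Z=C[:,:,2]
m=((Z>.046)&(Z<.062)).astype('u1');k,L,S,ce=cv2.connectedComponentsWithStats(m)
for i in range(1,k):
    if S[i,4]<100: continue
    vu=np.argwhere(L==i)[:,::-1];P=onplane(s,vu,.054,st)[:,:2].astype('f4')*1000
    print(S[i],cv2.minEnclosingCircle(P))
print(st['tcp_pos']);go(.384,-.3125,.0325,4.4)
E
```

```text
[ 432   48   80  211 3357] ((518.74267578125, -260.1310119628906), 66.81355285644531)
[241 211  28  28 631] ((383.59442138671875, -312.6624755859375), 10.254806518554688)
[ 0.38310361 -0.31017488  0.09856612]
t 11.32 shift [-0.17  0.01  6.72] rot [-0.001 -0.     0.001]
```

Emit:
{"api": "move_arm", "payload": {
  "plan": [-0.1,0,3.5,0,0,0,-0.1,0,6,0,0,0,-0.1,0,6.7,0,0,0,-0.1,0,6.7,0,0,0]
}}

```text
clock: 11.82
tcp_pos: [0.3848, -0.312, 0.0336]
ee_rot: [0.679, 0.734, 0.0, 0.001]
contact_force: [0.4, 0.2, 0.0]
width: 0.498
grasp_force: 0.0
```

Emit:
{"api": "move_arm", "payload": {
  "plan": [0,0,0,0,0,0,0,0,0,0,0,0,0,0,0,0,0,0,0,0,0,0,0,0],
  "gripper": 0
}}

```text
clock: 12.32
tcp_pos: [0.3845, -0.3118, 0.0331]
ee_rot: [0.679, 0.734, 0.0, 0.0]
contact_force: [-0.1, 1.2, 5.0]
width: 0.209
grasp_force: 29.6
```

Emit:
{"api": "move_arm", "payload": {
  "plan": [0,0,-2,0,0,0,0,0,-6,0,0,0,0,0,-12,0,0,0,0,0,-17,0,0,0,0,0,-22,0,0,0]
}}

```text
clock: 12.95
tcp_pos: [0.3839, -0.3115, 0.2543]
ee_rot: [0.679, 0.734, 0.0, -0.0]
contact_force: [0.4, -0.0, -0.1]
width: 0.214
grasp_force: 29.5
```

Emit:
{"api": "move_arm", "payload": {
  "plan": [3,1,0,0,0,0,8,2.5,0,0,0,0,14,4,0,0,0,0,20,6,0,0,0,0,26,7,0,0,0,0]
}}

```text
clock: 13.58
tcp_pos: [0.4341, -0.0449, 0.2529]
ee_rot: [0.679, 0.734, 0.0, 0.0]
contact_force: [0.8, -0.1, 0.5]
width: 0.213
grasp_force: 29.5
```

```bash
python3 -c "
from h import *
print(read_state()['tcp_pos'],read_state()['grasp_force']);go(.416,.333,.255,4.4)"
```

```text
[ 0.43410127 -0.04487353  0.2529255 ] 29.50088817276992
t 13.57 shift [37.81  1.14 -0.2 ] rot [ 0.001 -0.     0.001]
```

Emit:
{"api": "move_arm", "payload": {
  "plan": [5.5,0,0,0,0,0,11,0.3,0,0,0,0,17,0.7,0,0,0,0,23,1,0,0,0,0,29,1.1,0,0,0,0]
}}

```text
clock: 14.2
tcp_pos: [0.4218, 0.2448, 0.2528]
ee_rot: [0.679, 0.734, 0.0, -0.0]
contact_force: [1.1, -0.7, -0.2]
width: 0.213
grasp_force: 29.5
```

Emit:
{"api": "move_arm", "payload": {
  "plan": [5,0,0,0,0,0,8.7,0,0,0,0,0,8.7,0,3,0,0,0,8.7,0,8,0,0,0,8.7,0,12,0,0,0]
}}

```text
clock: 14.82
tcp_pos: [0.4149, 0.3294, 0.131]
ee_rot: [0.679, 0.734, -0.0, 0.0]
contact_force: [-0.2, 0.2, -0.3]
width: 0.211
grasp_force: 29.5
```

Emit:
{"api": "move_arm", "payload": {
  "plan": [0,0,1,0,0,0,0,0,1,0,0,0]
}}

```text
clock: 15.08
tcp_pos: [0.4156, 0.3296, 0.123]
ee_rot: [0.679, 0.734, -0.0, 0.0]
contact_force: [0.7, 0.3, 1.4]
width: 0.212
grasp_force: 29.5
```

```bash
python3 -c "
from h import *
print(read_state()['tcp_pos']);go(.416,.333,.0335,4.4)"
```

```text
[0.41561556 0.32960389 0.12302287]
t 15.07 shift [0.34 0.07 8.95] rot [-0.     0.     0.001]
```

Emit:
{"api": "move_arm", "payload": {
  "plan": [0.25,0,3,0,0,0,0.25,0,5,0,0,0,0.25,0,7,0,0,0,0.25,0,8.5,0,0,0,0.25,0,8.95,0,0,0]
}}

```text
clock: 15.7
tcp_pos: [0.4156, 0.3325, 0.0335]
ee_rot: [0.679, 0.734, 0.0, -0.0]
contact_force: [-0.6, 0.1, -0.4]
width: 0.209
grasp_force: 29.5
```

Emit:
{"api": "move_arm", "payload": {
  "plan": [0,0,0.05,0,0,0,0,0,0.05,0,0,0]
}}

```text
clock: 15.95
tcp_pos: [0.4156, 0.3326, 0.0334]
ee_rot: [0.679, 0.734, 0.001, -0.0]
contact_force: [1.3, -0.4, -0.3]
width: 0.213
grasp_force: 29.5
```

Emit:
{"api": "move_arm", "payload": {
  "plan": [0,0,0,0,0,0,0,0,0,0,0,0,0,0,0,0,0,0],
  "gripper": 0.5
}}

```text
clock: 16.32
tcp_pos: [0.4153, 0.3323, 0.0329]
ee_rot: [0.679, 0.734, 0.0, -0.0]
contact_force: [0.6, -0.2, -0.0]
width: 0.474
grasp_force: 0.0
```

Emit:
{"api": "move_arm", "payload": {
  "plan": [0,0,-2,0,0,0,0,0,-7,0,0,0,0,0,-13,0,0,0,0,0,-18,0,0,0,0,0,-23,0,0,0]
}}

```text
clock: 16.95
tcp_pos: [0.415, 0.332, 0.2646]
ee_rot: [0.679, 0.734, 0.0, -0.0]
contact_force: [0.7, 1.2, -0.7]
width: 0.498
grasp_force: 0.0
```

```bash
python3 - <<'E'
from h import *
st=read_state();s=snapshot('wrist');save(s,'w7');C=cloud(s,st);Z=C[:,:,2]
for lo,hi,z,a in((.046,.062,.054,100),(.024,.034,.029,300)):
  m=((Z>lo)&(Z<hi)).astype('u1');k,L,S,ce=cv2.connectedComponentsWithStats(m)
  for i in range(1,k):
    if S[i,4]<a: continue
    vu=np.argwhere(L==i)[:,::-1];P=onplane(s,vu,z,st)[:,:2].astype('f4')*1000;r=cv2.minAreaRect(P)
    print(z,S[i],np.round(cv2.minEnclosingCircle(P)[0],1),'rect',np.round(r[0],1),np.round(r[1],1),round(r[2],1))
print(st['tcp_pos'])
go(.43,-.03,.26,-40);go(.45,-.20,.28,-96.4)
E
```

```text
0.054 [395  93  21  70 456] [581.1 390.3] rect [577.9 390.3] [76.1  9.1] 89.4
0.054 [248 130  17  18 216] [414.1 366.3] rect [413.8 366.3] [18.1 18.5] 41.9
0.054 [247 161  17  17 213] [415.8 330.8] rect [415.8 330.5] [19.1 18.3] 68.7
0.054 [247 188  16  16 201] [417.1 298.6] rect [417.7 298.8] [18.  18.8] 4.5
0.054 [214 253  84  12 507] [425.7 215.5] rect [425.7 215.3] [106.3   9.5] 0.1
0.029 [240 121  32  84 837] [415.7 331.8] rect [415.7 331.8] [ 37.8 104.4] 4.3
[0.4150243  0.3320106  0.26460617]
t 17.0 shift [-36.33  -1.57   0.84] rot [ 0.004 -0.008  0.775]
t 17.0 shift [-53.42  -0.87  -1.26] rot [-1.000e-03 -1.000e-02  1.759e+00]
```

View pics/w7.png

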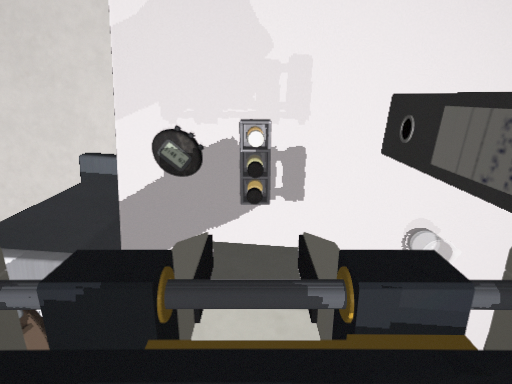

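All three vials stand in the tray, with caps at (256,135), (255,167) and (254,193), and the tray has not shifted. On to the lid, turning the tool on the way.

Emit:
{"api": "move_arm", "payload": {
  "plan": [-6,0,-1,0,0,0.17,-12,0,-1.5,0,0,0.34,-18,-0.5,-1.5,0,0,0.51,-24,-1,-1.5,0,0,0.68,-30,-1,-1.5,0,0,0.85]
}}

```text
clock: 17.62
tcp_pos: [0.4281, 0.0305, 0.2777]
ee_rot: [0.922, 0.386, 0.0, -0.001]
contact_force: [1.5, 0.3, 0.5]
width: 0.503
grasp_force: 0.0
```

```bash
python3 -c "
from h import *
print(read_state()['tcp_pos'],read_state()['joints']);go(.49,-.265,.28,-96.4)"
```

```text
[0.42810382 0.03054481 0.27765536] [-1.07237882  0.0355228   0.93792374  1.98890839 -0.03307342  1.13143337
 -0.89792043]
t 17.62 shift [-16.73  25.14  -0.27] rot [-0.001 -0.001  0.905]
```

Emit:
{"api": "move_arm", "payload": {
  "plan": [-3.3,5,0,0,0,0.18,-6.7,10,0,0,0,0.36,-10,15,0,0,0,0.54,-13.5,20,0,0,0,0.72,-16.7,25,0,0,0,0.9]
}}

```text
clock: 18.25
tcp_pos: [0.4915, -0.2635, 0.2773]
ee_rot: [0.999, -0.053, 0.0, -0.0]
contact_force: [0.4, 1.0, 0.8]
width: 0.497
grasp_force: 0.0
```

Emit:
{"api": "move_arm", "payload": {
  "plan": [0,0,0,0,0,0,0,0,0,0,0,0]
}}

```text
clock: 18.5
tcp_pos: [0.4909, -0.2617, 0.2772]
ee_rot: [0.999, -0.051, -0.001, -0.0]
contact_force: [0.1, 0.6, -0.3]
width: 0.504
grasp_force: 0.0
```

```bash
python3 - <<'E'
from h import *
st=read_state();s=snapshot('wrist');np.save('w8.npy',s,allow_pickle=True);np.save('w8s.npy',st,allow_pickle=True)
save(s,'w8');C=cloud(s,st);Z=C[:,:,2]
print(st['tcp_pos'],st['ee_rot'],st['joints'].round(2))
for lo,hi,z,a in((.075,.09,.081,1000),(.112,.14,.134,80)):
  m=((Z>lo)&(Z<hi)).astype('u1');k,L,S,ce=cv2.connectedComponentsWithStats(m)
  for i in range(1,k):
    if S[i,4]<a: continue
    vu=np.argwhere(L==i)[:,::-1];P=onplane(s,vu,z,st)[:,:2].astype('f4')*1000;r=cv2.minAreaRect(P)
    Q=C[L==i]*1000;print(z,S[i],'rect',np.round(r[0],1),np.round(r[1],1),round(r[2],1),'cloud',np.round(np.nanpercentile(Q,[2,50,98],axis=0),1).tolist())
E
```

```text
[ 0.49086485 -0.26171579  0.27718488] [ 9.98711889e-01 -5.07374656e-02 -5.01794446e-04 -1.46581965e-04] [-0.39  0.45  1.15  1.72 -0.43  1.25 -0.81]
0.081 [  164     0   185   148 25138] rect [ 588. -271.] [179.5 141.4] 84.1 cloud [[519.1, -358.1, 79.4], [596.5, -273.1, 81.1], [658.4, -185.6, 83.1]]
0.134 [  58  112   54  138 2213] rect [504.8 -98.4] [136.8  17.1] 0.2 cloud [[435.9, -95.1, 112.6], [510.8, -94.1, 126.6], [571.1, -93.3, 139.5]]
0.134 [244 121  24  23 527] rect [ 539.4 -266.2] [21.3 19.9] 84.2 cloud [[527.9, -276.8, 117.1], [538.8, -266.2, 126.1], [548.2, -255.4, 128.8]]
```

View pics/w8.png

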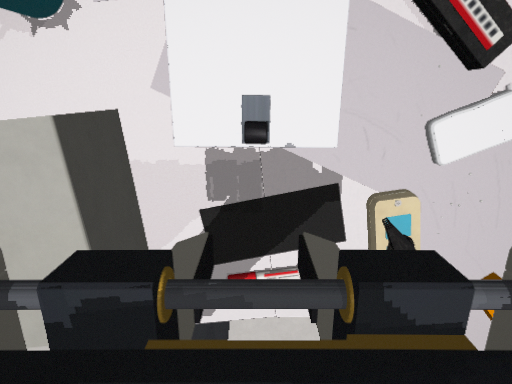

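The grip shows at (256,131), on its neck at the lid's front edge. Its centre comes out at about (538, -266, 117), and both estimates agree: 20 mm behind the front edge, top at 128 mm.

```bash
python3 -c "
from h import *
go(.538,-.266,.17,-96);go(.538,-.266,.0985,-96)"
```

```text
t 18.55 shift [ 4.71  0.08 10.73] rot [-0.001  0.001  0.005]
t 18.55 shift [ 4.72  0.08 17.88] rot [-0.001  0.001  0.005]
```

Emit:
{"api": "move_arm", "payload": {
  "plan": [2.5,0.1,2,0,0,0,4.7,0.1,5,0,0,0,4.7,0.1,8,0,0,0,4.7,0.1,10.7,0,0,0,4.7,0.1,10.7,0,0,0]
}}

```text
clock: 19.18
tcp_pos: [0.5376, -0.2643, 0.1694]
ee_rot: [0.999, -0.049, -0.001, -0.001]
contact_force: [-0.1, -0.1, -0.0]
width: 0.501
grasp_force: 0.0
```

Emit:
{"api": "move_arm", "payload": {
  "plan": [0,0,0,0,0,0,0,0,0,0,0,0]
}}

```text
clock: 19.42
tcp_pos: [0.5386, -0.2673, 0.1721]
ee_rot: [0.999, -0.05, 0.001, 0.0]
contact_force: [-0.3, 0.5, -0.0]
width: 0.501
grasp_force: 0.0
```

```bash
python3 - <<'E'
from h import *
st=read_state();s=snapshot('wrist');C=cloud(s,st);Z=C[:,:,2]
print(st['tcp_pos'],st['ee_rot'])
m=((Z>.112)&(Z<.14)).astype('u1');k,L,S,ce=cv2.connectedComponentsWithStats(m)
for i in range(1,k):
    if S[i,4]<80: continue
    Q=C[L==i]*1000;print(S[i],np.round(np.nanpercentile(Q,[2,50,98],axis=0),1).tolist())
go(.538,-.266,.0985,-96)
E
```

```text
[ 0.53863879 -0.26732706  0.17213663] [ 9.98741931e-01 -5.01337762e-02  1.06584398e-03  1.56682593e-04]
[   0  191   36   89 1592] [[508.2, -95.4, 112.4], [534.9, -94.2, 120.0], [569.3, -92.9, 130.9]]
[239 203  32  31 969] [[528.9, -276.7, 114.8], [541.0, -266.3, 126.2], [548.5, -255.9, 128.6]]
[ 17 310  33  41 940] [[450.0, -95.4, 118.0], [470.4, -94.3, 128.5], [489.2, -93.1, 137.2]]
t 19.48 shift [-0.08 -0.14  7.34] rot [ 0.    -0.002  0.004]
```

Emit:
{"api": "move_arm", "payload": {
  "plan": [0,-0.1,2.5,0,0,0,0,-0.1,5,0,0,0,0,-0.1,6.8,0,0,0,0,-0.1,7.2,0,0,0,0,-0.1,7.2,0,0,0]
}}

```text
clock: 20.1
tcp_pos: [0.5382, -0.2668, 0.0992]
ee_rot: [0.999, -0.051, 0.0, 0.0]
contact_force: [0.2, 0.1, -0.1]
width: 0.502
grasp_force: 0.0
```

Emit:
{"api": "move_arm", "payload": {
  "plan": [0,0,0,0,0,0,0,0,0,0,0,0,0,0,0,0,0,0,0,0,0,0,0,0],
  "gripper": 0
}}

```text
clock: 20.6
tcp_pos: [0.5381, -0.2667, 0.0991]
ee_rot: [0.999, -0.051, 0.0, 0.0]
contact_force: [-1.3, -0.3, 3.4]
width: 0.235
grasp_force: 30.0
```

Emit:
{"api": "move_arm", "payload": {
  "plan": [0.1,0,-0.5,0,0,0,0.35,0,-1.2,0,0,0,0.85,0,-2.15,0,0,0,1.4,0,-3.15,0,0,0,2,0,-4.1,0,0,0]
}}

```text
clock: 21.22
tcp_pos: [0.5579, -0.2688, 0.1403]
ee_rot: [0.999, -0.051, -0.0, 0.0]
contact_force: [2.1, -3.3, -5.5]
width: 0.237
grasp_force: 30.0
```

```bash
python3 - <<'E'
from h import *
st=read_state();R0=R.from_quat(st['ee_rot']);print(st['tcp_pos'],st['contact_force'],st['grasp_force'],st['ee_rot'])
d=R0.inv().apply(st['tcp_pos']-np.array([.5381,-.2667,.0991]))*1000;print(d)
E
```

```text
[ 0.55791715 -0.26877955  0.14031792] [ 2.07803412 -3.30654342 -5.46375345] 30.00339388847351 [ 9.98707289e-01 -5.08299719e-02 -2.00537558e-04  1.54871399e-04]
[ 19.91001422   0.07039332 -41.22556245]
```

Emit:
{"api": "move_arm", "payload": {
  "plan": [0.7,0,-0.9,0,0,0,1.45,0,-1.8,0,0,0,2.25,0,-2.6,0,0,0,3.15,0,-3.3,0,0,0,4.1,0,-3.95,0,0,0]
}}

```text
clock: 21.85
tcp_pos: [0.5986, -0.2732, 0.1797]
ee_rot: [0.999, -0.051, -0.0, 0.0]
contact_force: [-0.2, -6.0, -5.3]
width: 0.238
grasp_force: 30.0
```

Emit:
{"api": "move_arm", "payload": {
  "plan": [0.5,0,-0.35,0,0,0,1,0,-0.6,0,0,0,1,0,-0.6,0,0,0,1,0,-0.6,0,0,0]
}}

```text
clock: 22.35
tcp_pos: [0.6085, -0.2743, 0.1856]
ee_rot: [0.999, -0.051, -0.0, 0.0]
contact_force: [-0.9, -5.5, -3.1]
width: 0.235
grasp_force: 30.0
```

```bash
python3 - <<'E'
from h import *
st=read_state();R0=R.from_quat(st['ee_rot']);print(st['tcp_pos'],st['contact_force'],st['grasp_force'],st['width'])
d=R0.inv().apply(st['tcp_pos']-np.array([.5381,-.2667,.0991]))*1000;print(d)
v=np.array([-140+d[0],42-d[2]]);print('angle from grip',np.degrees(np.arctan2(v[1],-v[0])-np.arctan2(42,140)),np.hypot(*v),np.hypot(140,42))
for n in('wrist','top','scene'):
    s=snapshot(n);save(s,'z'+n);C=cloud(s,st).reshape(-1,3);np.save('z'+n+'.npy',C)
    # lid plane: white points in box frame
    q=(C-[.677,-.280,.075])@R.from_euler('z',-6,degrees=True).as_matrix()
    m=(q[:,0]>-.14)&(q[:,0]<-.01)&(abs(q[:,1])<.08)&(abs(q[:,1])>.025)&(q[:,2]>.006)&(q[:,2]<.14)&(abs(q[:,2]+q[:,0])<.05)
    if m.sum()>50:
        p=np.polyfit(q[m,0],q[m,2],1);r=q[m,2]-np.polyval(p,q[m,0]);g=abs(r)<.012
        p=np.polyfit(q[m,0][g],q[m,2][g],1);print(n,m.sum(),g.sum(),np.degrees(np.arctan(-p[0])),p)
E
```

```text
[ 0.60846008 -0.27430751  0.18555508] [-0.89440671 -5.47816427 -3.1310618 ] 29.998406767845154 0.2345852755231028
[ 70.73793118   0.48186818 -86.48010279]
angle from grip 44.9721859357639 145.9601691870336 146.1642911247477
wrist 19464 19464 44.51933398703329 [-0.98336079  0.00797699]
top 73 73 41.47929194410855 [-0.88408115  0.01637816]
scene 543 543 44.34403616355117 [-0.97736074  0.01007469]
```

View pics/zscene.png

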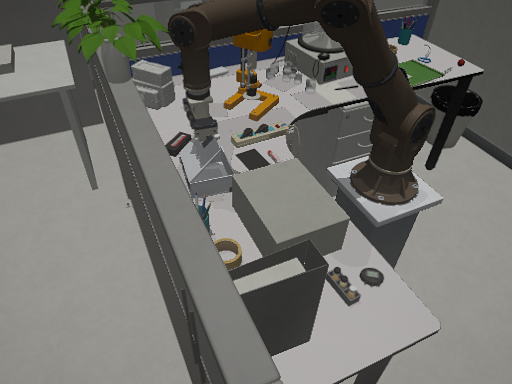

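The lid stands open at (207,165), held by the gripper. The grip geometry puts it at 45.0° and the depth plane fit at 44.5°; the tray shows three vials at (344,286). I'll let it settle, check, and hand in.

Emit:
{"api": "move_arm", "payload": {
  "plan": [0,0,0,0,0,0,0,0,0,0,0,0,0,0,0,0,0,0,0,0,0,0,0,0]
}}

```text
clock: 23.0
tcp_pos: [0.6085, -0.2743, 0.1856]
ee_rot: [0.999, -0.051, -0.0, 0.0]
contact_force: [-0.3, -5.8, -3.1]
width: 0.234
grasp_force: 30.0
```

```bash
python3 - <<'E'
from rig import *
s=read_state();print(s['tcp_pos'],abs(s['joint_velocities']).max(),s['grasp_force'],s['clock'])
if abs(s['tcp_pos'][2]-.1856)<.003 and s['grasp_force']>20: print(close_job())
E
```

```text
[ 0.60847286 -0.27427842  0.18555116] 0.002481606969754923 29.998479187488556 23.0
the job is handed in; nothing more can be done
None
```

Both loose vials stand upright in the two empty tray cells with the third left in place, the tray did not move, and the gripper is holding the lid still at about 45°; the job was handed in at 23 s.

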